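# Shut the gasketed dry case until its latch catches

## Robot

A 6-joint arm with a two-finger parallel gripper is mounted at the origin on a cart in front of the work surface, level with it; the furniture and walls round the work are solid. World frame = base frame: x ahead of the robot, y to its left, z up, the work surface at z = 0. Lengths are in m, angles in rad, forces in N, time in s.
With the tool pointing down it reaches from about 0.3 to 0.775 m from the base axis. Payload 14.6 kg.
Tool frame: the origin (TCP) lies between the finger pads; the fingertips stand 19 mm ahead of it and the grasp point (between the pads) is the TCP (tip_extent is the distance from the TCP to the fingertips, in m); y points along the fingers, x is the direction in which the jaws open and shut, and the axes are right-handed (so a half turn about y gives the same grasp; the last joint's range is limited). The gripper opens to 94 mm and grips with 3 to 60 N. Pads are 16 mm wide; open, the fingers measure 119 mm over their backs; the gripper's body (75 mm by 177 mm) begins 78 mm behind the grasp point.
Start: joints at [-1.251, 0.3, 1.521, -0, 1.321, -0.067], TCP at [0.207, -0.509, 0.224] pointing down, gripper open.
Joint ranges: [-3.03, 3.03], [-0.79, 2.21], [0.23, 2.52], [-1.04, 4.18], [0, 3.07], [-2.55, 2.55]. Speed limits (rad/s): [2.22, 2.22, 2.57, 3.14, 3.14, 3.14].

## Interface

Orientations are given as [roll, pitch, yaw] about the fixed x, y, z axes, in that order (R = Rz(yaw) Ry(pitch) Rx(roll)).
In Python, from station import * gives the robot as it stands.
- The arm moves only by the shell command python3 -m pendant 'ROWS' [OPENING] [FORCE]. ROWS is a JSON object of lists of equal length, an entry for each row: "translation": the shift along the tool's x, y, z each as a share of 0.5 m, from -1 to 1, a list of three; "rot": the turn, a rotation vector about the tool's x, y, z each as a share of 90 degrees, from -1 to 1, a list of three. In form: {"translation": [[x, y, z], ...], "rot": [[ax, ay, az], ...]}. A call has 1 to 8 rows; each row is the pose to reach, as a shift and turn from the pose measured when the call began, along the tool's axes at that moment; what a row does not reach only later rows make up. A row lasts 1/12 s, in which the tool goes at most 41.7 mm and 7.16 degrees, less where a joint would pass 70% of its speed; a pose out of reach is approached as far as the arm can. A call with a number of a shift or a turn outside -1 to 1 is refused whole. A call with a gripper value outside its range is refused whole. OPENING is the opening, from 0 (shut) to 1 (fully open), set as the call begins (- or left out, the last holds). The fingers move at their own pace and stop on an object; FORCE is the grip in N (left out, the last holds). Time passes only in rows, so rows that repeat a pose let the fingers close. It gives the time, the measured TCP pose, the force and the opening at its end, in the units of the state.
- get_obs(): the state, without advancing time (a new reading comes with each control period).
- camera(name): name is "side" or "top"; returns the picture (420x560x3 uint8, red, green, blue); there is no depth.
- camera_params(name): a dict with "mtx" (3x3 intrinsics, pixels), "view" (4x4, takes a point from world to camera coordinates). Camera axes: x right, y down, z forward; pixel columns grow to the right and rows downward; lengths in m; the calibration is good to about 2 mm. A picture is of the moment at which its call begins. camera_params takes no time and is no camera call.
- hand_in(): hands the job in, once; it reports no verdict.
The state is a dict: "time_s": time; "qpos": joint angles; "joint_vel": joint speeds; "tau": joint torques, N m; "ee_pos": TCP position; "eef_rot": TCP orientation; "force": force on the tool from outside, world axes, zero at the start; "moment": the same for the moment, N m; "grip_width": finger opening in m.
Only numpy, scipy, OpenCV 4.12 (cv2) and the standard library are available. Lean on these libraries where they do the work, as an engineer would, in place of code of your own. Each camera call takes 0.05 s, during which the arm holds its last target.

## Task

Put the small walnut blank away in the open wooden dry case: lay it flat on the case's floor and let go of it, then swing the lid shut and press it down against the rubber gasket until the spring hook at the front catches the lid and holds it by itself. Do not force the case (never push on it with more than 40 N) and leave the other things on the table where they are.

Things in the scene. Friction and masses are not known exactly. Their poses are not given: they have to be found in the camera images.
- case: Wooden dry case screwed to the table, 180 x 160 mm outside, rim 56 mm high, walls 10 mm thick, inner floor 16 mm above the table. Origin: centre of its underside; z up. The lid hinges at its far side (+x); the latch is at the middle of the front (-x side, facing the robot). A black rubber gasket stands 22 mm above the rim at the front, less at the hinge.
- lid (a joint): Lid angle in rad: 0 level, growing as it opens, about 1.55 (upright) at the start. The stiff hinge keeps the lid where it is left (2 to 3 N at the thumb plate swings it). Pressed but not caught, the gasket lifts it again, to 0.085 or more; caught by the hook it stays between -0.015 and 0.07.
- thumb_plate (a point): Centre of the outer face of the 36 x 50 mm thumb plate on the lid near its free edge: the place to press. 155 mm from the hinge axis, 8 mm outward of the plane through it. z: the lid's outward normal (up when shut, away from the robot when open); -x: toward the free edge. Lid: 10 mm thick, 164 mm wide, outer face 6 mm outward of the hinge plane, 180 mm from axis to edge, latch bar at 190 mm.
- walnut_mid (a point): Centre of the walnut blank, a plain dark brown block 36 x 62 x 26 mm (x, y, z; grasp it across the 36 mm, its x axis), lying flat on the table with its z up. It is the shorter and thicker of the two wooden blanks. About 45 g.
- maple: Pale maple blank, 42 x 85 x 20 mm, longer and flatter, a bystander; origin at the centre of its underside.
- glue_bottle: Standing glue bottle, 58 mm across, 166 mm tall, a bystander; origin at the centre of its underside.
- wax_tin: Flat round wax tin, 80 mm across, 21 mm high, a bystander; origin at the centre of its underside.
- sanding_block: Sanding block, 60 x 106 x 33 mm, a bystander; origin at the centre of its underside.
- chisel: Bench chisel lying behind the case, 245 mm long, 25 mm thick, a bystander; origin under its middle.
- lid_hinge (a point): Middle of the lid's hinge axis, fixed to the case: 95 mm behind the case's centre and 66 mm above the table. The axis runs along this frame's y (the case's y).
- latch (a point): Middle of the latch at the case's front, 71 mm above the table: a 50 mm wide spring hook, top about 92 mm high, over a stop. Its height differs by up to 7 mm up or down between starts and is NOT measured (this point does not follow it): feel for the catch. It needs a push of 8 to 25 N on the thumb plate; the stop comes 1 to 2 mm lower, where the force rises steeply.
Things that resemble listed ones, but are neither listed nor needed, are in the scene too. What is shaped like the part that bears walnut_mid but blue or turquoise is not meant.

How it is judged:
On the way:
1. the walnut blank lies flat on the floor of the open case, let go (x of walnut_mid in the frame of case between -0.08 and 0.08 m and y of walnut_mid in the frame of case between -0.07 and 0.07 m and z of walnut_mid in the frame of case below 0.034 m and angle between walnut_mid's own z axis and vertical below 0.2 rad and contact force between the fingers and walnut below 0.05 N and value of joint lid above 0.6 rad), for 0.2 s.
At the end, for the whole second after the job is handed in: The lid is held down by the hook with nothing touching it (lid angle under 0.074 rad; an unlatched lid rises to 0.085 or more), and the walnut blank lies flat (within 0.2 rad) on the floor inside the case (value of joint lid between -0.03 and 0.074 rad and x of walnut_mid in the frame of case between -0.08 and 0.08 m and y of walnut_mid in the frame of case between -0.07 and 0.07 m and z of walnut_mid in the frame of case below 0.034 m and angle between walnut_mid's own z axis and vertical below 0.2 rad).
It fails at once if the case or its lid is pushed with more than 40 N (contact force between any of the fingers, the arm and case above 40 N).
It fails at once if a bystander is moved by more than 30 mm (distance of any of maple, glue_bottle, wax_tin, sanding_block, chisel from where it was at the start of the episode above 0.03 m).
It also fails if it takes over 64 s, if anything falls off the work surface, if the arm or the gripper's body presses on something with over 40 N, if the wrist force passes 120 N, or if a joint passes its speed limit or range.

## Working session

There is one attempt and no reset: what is moved stays moved. The work goes in short steps, Python scripts to look and compute and a shell command to move; the robot and the scene stay as the last step left them, time stands still between calls to the robot, and variables do not carry over. Pictures are saved under pics/ and viewed, and the job is handed in when it is done.

```bash
mkdir -p pics; ls; python3 - <<'E'
from station import *
import cv2
print(get_obs())
for n in("side","top"):
    cv2.imwrite(f"pics/{n}0.png",camera(n)[:,:,::-1]); p=camera_params(n); print(n,p)
E
```

```text
pics
{'time_s': 0.0, 'qpos': array([-1.25061170e+00,  3.00460336e-01,  1.52157937e+00, -2.19984087e-05,
        1.32072516e+00, -6.65997339e-02]), 'joint_vel': array([-0.0011481 , -0.00089328,  0.00092891, -0.00094324,  0.00194029,
       -0.0013741 ]), 'tau': array([-1.23394613e-03, -5.31811130e+01, -3.52735198e+01,  7.07580778e-02,
        2.44371418e-02, -1.32050814e-04]), 'ee_pos': array([ 0.20738122, -0.50913767,  0.22389295]), 'eef_rot': array([-1.57073958e+00,  1.17103006e-03, -1.18400647e+00]), 'force': array([ 0.34508462, -0.27649446,  0.28583602]), 'moment': array([-0.00525682,  0.0516354 ,  0.02499212]), 'grip_width': 0.09393219434610008}
side {'mtx': array([[517.87900837,   0.        , 278.76492269],
       [  0.        , 517.87900837, 209.20483526],
       [  0.        ,   0.        ,   1.        ]]), 'view': array([[ 0.95301522, -0.30190688,  0.02478366, -0.53973508],
       [-0.11724001, -0.44304789, -0.88879882,  0.1306134 ],
       [ 0.27931483,  0.84413316, -0.45762695,  1.5620476 ],
       [ 0.        ,  0.        ,  0.        ,  1.        ]])}
top {'mtx': array([[408.20535639,   0.        , 273.62856522],
       [  0.        , 408.20535639, 215.7718439 ],
       [  0.        ,   0.        ,   1.        ]]), 'view': array([[ 1.14597992e-03, -9.99958301e-01, -9.05993442e-03,
        -1.30085426e-03],
       [-9.97281715e-01, -4.75335624e-04, -7.36814403e-02,
         5.84462289e-01],
       [ 7.36740614e-02,  9.11974439e-03, -9.97240675e-01,
         1.40778397e+00],
       [ 0.00000000e+00,  0.00000000e+00,  0.00000000e+00,
         1.00000000e+00]])}
```

View pics/side0.png

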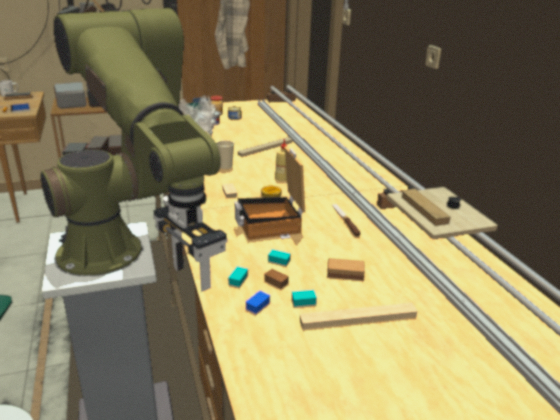

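View pics/top0.png

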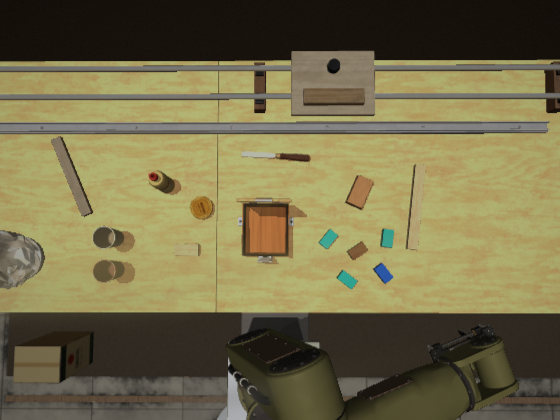

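The dark-brown candidate is at top (357,250) and side (276,278). The similar blocks are turquoise or blue: top (329,239), (388,238), (347,279) and (383,272). The sanding block at (360,192) is larger and lighter. I'll enlarge to confirm.

```bash
python3 - <<'E'
import cv2
t=cv2.imread("pics/top0.png"); s=cv2.imread("pics/side0.png")
cv2.imwrite("pics/t_w.png",cv2.resize(t[225:290,310:400],None,fx=8,fy=8,interpolation=cv2.INTER_CUBIC))
cv2.imwrite("pics/s_w.png",cv2.resize(s[245:315,220:320],None,fx=8,fy=8,interpolation=cv2.INTER_CUBIC))
cv2.imwrite("pics/t_c.png",cv2.resize(t[190:270,225:310],None,fx=7,fy=7,interpolation=cv2.INTER_CUBIC))
cv2.imwrite("pics/s_c.png",cv2.resize(s[145:245,225:315],None,fx=6,fy=6,interpolation=cv2.INTER_CUBIC))
E
```

```text
(no output)
```

View pics/t_w.png

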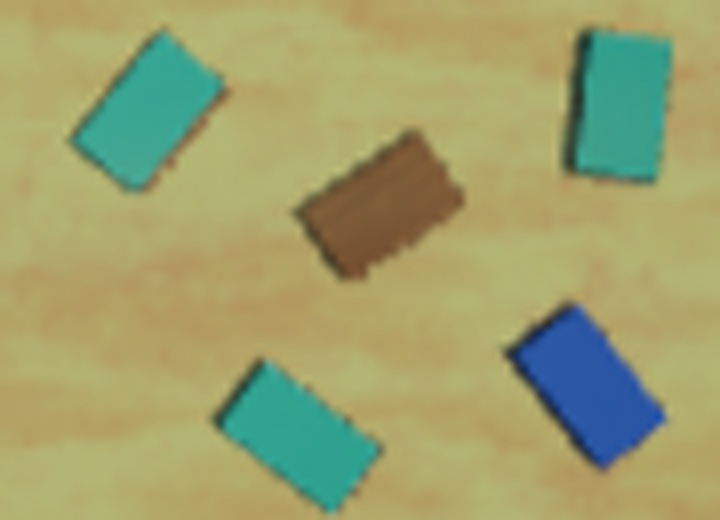

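View pics/s_w.png

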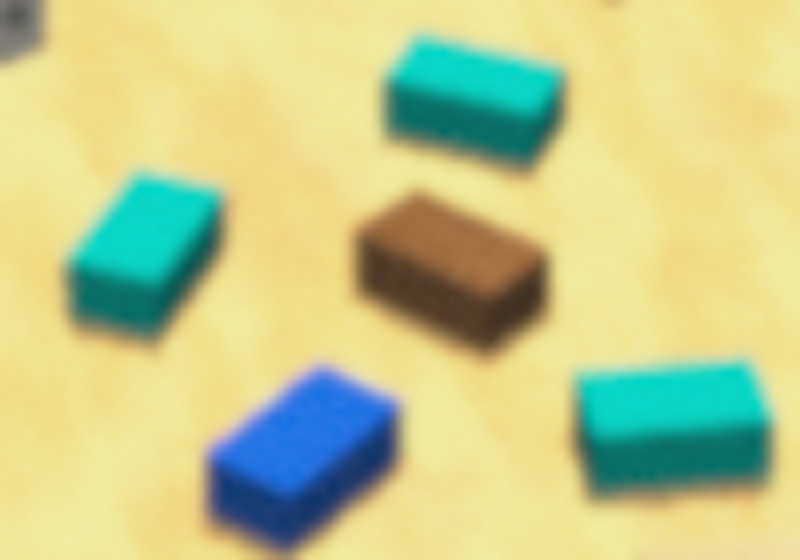

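View pics/t_c.png

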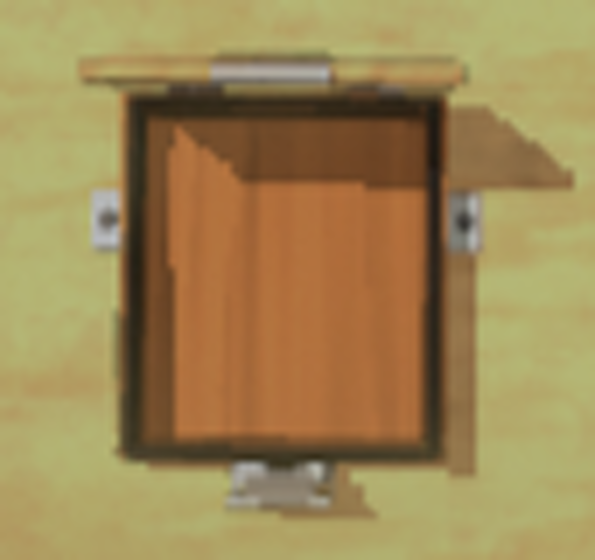

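View pics/s_c.png

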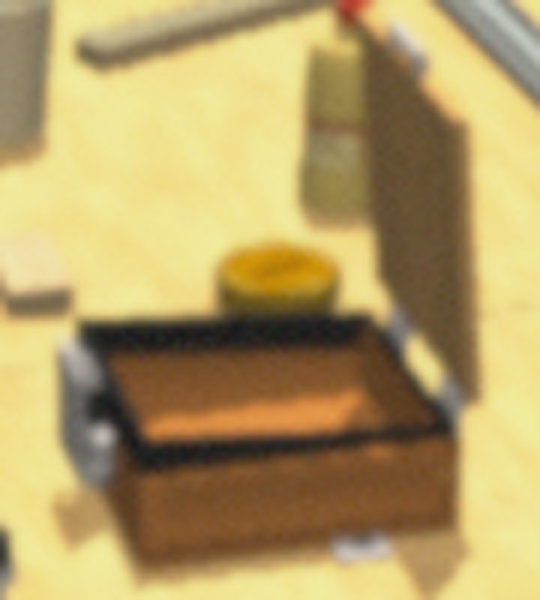

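The enlarged crops confirm it: the brown block in the middle is the walnut blank, at top-crop corners (300,212), (415,132), (463,200), (350,278). The other four are turquoise or blue, and the pale maple lies elsewhere at top (187,250). Next I triangulate.

```bash
cat > h.py <<'E'
import numpy as np, cv2
from station import *
P={n:(camera_params(n)["mtx"]@camera_params(n)["view"][:3]) for n in("side","top")}
def tri(t,s):
    X=cv2.triangulatePoints(P["top"],P["side"],np.array(t,float),np.array(s,float)); return X[:3]/X[3]
def px(c,f,o): return ((c[0]+.5)/f-.5+o[0],(c[1]+.5)/f-.5+o[1])
def onz(n,u,z):
    p=camera_params(n); R=p["view"][:3,:3]; t=p["view"][:3,3]; C=-R.T@t
    d=R.T@np.linalg.inv(p["mtx"])@np.array([u[0],u[1],1]); return C+d*(z-C[2])/d[2]
def proj(n,X):
    q=P[n]@np.append(X,1); return q[:2]/q[2]
E
python3 - <<'E'
from h import *
np.set_printoptions(precision=4,suppress=True)
T=[(300,212),(415,132),(463,200),(350,278)];S=[(420,192),(548,250),(490,297),(360,232)]
W=[]
for a,b in zip(T,S):
    w=tri(px(a,8,(310,225)),px(b,8,(220,245))).ravel(); z=onz("top",px(a,8,(310,225)),.026); W.append(z); print(w,z,onz("side",px(b,8,(220,245)),.026))
W=np.array(W);print(W.mean(0), [np.linalg.norm(W[i]-W[i-1]) for i in range(4)], np.degrees(np.arctan2(*(W[1]-W[0])[[1,0]])),np.degrees(np.arctan2(*(W[2]-W[3])[[1,0]])))
c=lambda p,z:print(p,z,onz("top",px(p,7,(225,190)),z))
for p in[(122,460),(440,462)]:c(p,.056);c(p,.078)
for p in[(125,97),(447,97)]:c(p,.056)
for p in[(172,440),(420,438)]:c(p,.016)
for p in [(107,220),(463,220)]:c(p,.004)
s=lambda p,z:print('side',p,z,onz("side",px(p,6,(225,145)),z))
s((135,560),.0);s((462,525),0);s((360,547),.003);s((78,325),.078);s((140,452),.078)
c((82,70),.246);c((465,70),.246)
print(tri(px((82,70),7,(225,190)),px((372,35),6,(225,145))).ravel(),tri(px((465,70),7,(225,190)),px((467,122),6,(225,145))).ravel())
E
```

```text
[ 0.4635 -0.2561  0.0246] [ 0.4617 -0.2553  0.026 ] [ 0.464  -0.2583  0.026 ]
[ 0.4961 -0.3053  0.0267] [ 0.4963 -0.3055  0.026 ] [ 0.4962 -0.3043  0.026 ]
[ 0.4677 -0.3259  0.0264] [ 0.467  -0.3258  0.026 ] [ 0.4684 -0.3255  0.026 ]
[ 0.4352 -0.277   0.0266] [ 0.4333 -0.2765  0.026 ] [ 0.4367 -0.2765  0.026 ]
[ 0.4646 -0.2908  0.026 ] [np.float64(0.03545132717004845), np.float64(0.06097057646920859), np.float64(0.035690612942191904), np.float64(0.05966176924404633)] -55.40593411765139 -55.66064521297046
(122, 460) 0.056 [0.4474 0.1061 0.056 ]
(122, 460) 0.078 [0.4479 0.1042 0.078 ]
(440, 462) 0.056 [ 0.4466 -0.0481  0.056 ]
(440, 462) 0.078 [ 0.4471 -0.0476  0.078 ]
(125, 97) 0.056 [0.6243 0.1058 0.056 ]
(447, 97) 0.056 [ 0.6243 -0.0518  0.056 ]
(172, 440) 0.016 [0.4564 0.0846 0.016 ]
(420, 438) 0.016 [ 0.4576 -0.0391  0.016 ]
(107, 220) 0.004 [0.5671 0.119  0.004 ]
(463, 220) 0.004 [ 0.5672 -0.0612  0.004 ]
side (135, 560) 0.0 [ 0.4496 -0.032   0.    ]
side (462, 525) 0 [ 0.6317 -0.0422  0.    ]
side (360, 547) 0.003 [ 0.5685 -0.0552  0.003 ]
side (78, 325) 0.078 [0.4506 0.0981 0.078 ]
side (140, 452) 0.078 [ 0.4467 -0.0548  0.078 ]
(82, 70) 0.246 [0.6159 0.1078 0.246 ]
(465, 70) 0.246 [ 0.616  -0.0542  0.246 ]
[0.6202 0.1085 0.2308] [ 0.6174 -0.0547  0.2444]
```

```bash
cat >> h.py <<'E'
from scipy.spatial.transform import Rotation as Rn
def Rt(yaw,tilt=0): return Rn.from_euler('z',yaw,degrees=True)*Rn.from_euler('y',tilt,degrees=True)*Rn.from_euler('x',-90,degrees=True)
def go(pos,R=None):
    o=get_obs(); R0=Rn.from_euler('xyz',o["eef_rot"]); 
    tr=R0.inv().apply(np.array(pos)-o["ee_pos"])/.5
    rv=(R0.inv()*R).as_rotvec(degrees=True)/90 if R is not None else np.zeros(3)
    print("t",o["time_s"].round(2) if hasattr(o["time_s"],'round') else o["time_s"],"pos",o["ee_pos"].round(4),"q",o["qpos"].round(2),"F",o["force"].round(2),"w",round(o["grip_width"],4)); print("trans",tr.round(4),"rot",rv.round(4))
E
python3 -c "
from h import *
go([.465,-.291,.13],Rt(34.5))"
```

```text
t 0.1 pos [ 0.2074 -0.5092  0.224 ] q [-1.25  0.3   1.52 -0.    1.32 -0.07] F [ 0.36 -0.16 -1.05] w 0.0939
trans [-0.2096  0.1882  0.6417] rot [-6.0000e-04 -1.1371e+00 -4.0000e-04]
```

```bash
python3 -m pendant '{"translation":[[-0.21,0.188,0.642],[-0.21,0.188,0.642],[-0.21,0.188,0.642],[-0.21,0.188,0.642],[-0.21,0.188,0.642],[-0.21,0.188,0.642],[-0.21,0.188,0.642],[-0.21,0.188,0.642]],"rot":[[0,-0.65,0],[0,-0.65,0],[0,-0.65,0],[0,-0.65,0],[0,-0.65,0],[0,-0.65,0],[0,-0.65,0],[0,-0.65,0]]}' 0.75; python3 -c "
from h import *
go([.465,-.291,.08],Rt(34.5))"
```

```text
time_s: 0.77
ee_pos: [0.4534, -0.3, 0.1341]
eef_rot: [-1.57, 0.001, -0.178]
force: [0.3, -2.0, 0.3]
grip_width: 0.0704
t 0.7667 pos [ 0.4534 -0.3     0.1341] q [-0.65  0.38  1.64  0.    1.13 -0.47] F [ 0.35 -2.03  0.31] w 0.0704
trans [0.0198 0.1082 0.0216] rot [-8.000e-04 -4.966e-01 -2.000e-04]
```

```bash
python3 -m pendant '{"translation":[[0.02,0.108,0.0216],[0.02,0.108,0.0216],[0.02,0.108,0.0216],[0.02,0.108,0.0216],[0.02,0.108,0.0216],[0.02,0.108,0.0216],[0.02,0.108,0.0216],[0.02,0.108,0.0216]],"rot":[[0,-0.497,0],[0,-0.497,0],[0,-0.497,0],[0,-0.497,0],[0,-0.497,0],[0,-0.497,0],[0,-0.497,0],[0,-0.497,0]]}' 0.75; python3 -c "
from h import *
go([.465,-.291,.022],Rt(34.5))
cv2.imwrite('pics/s1.png',cv2.resize(camera('side')[190:320,180:340,::-1],None,fx=5,fy=4.6))"
```

```text
time_s: 1.43
ee_pos: [0.465, -0.2909, 0.0798]
eef_rot: [-1.569, 0.0, 0.605]
force: [0.1, -0.6, -1.2]
grip_width: 0.0704
t 1.4333 pos [ 0.465  -0.2909  0.0798] q [-0.63  0.46  1.66  0.    1.02 -1.23] F [ 0.15 -0.57 -1.19] w 0.0704
trans [-1.000e-04  1.156e-01 -4.000e-04] rot [-0.0012  0.0017 -0.    ]
```

View pics/s1.png

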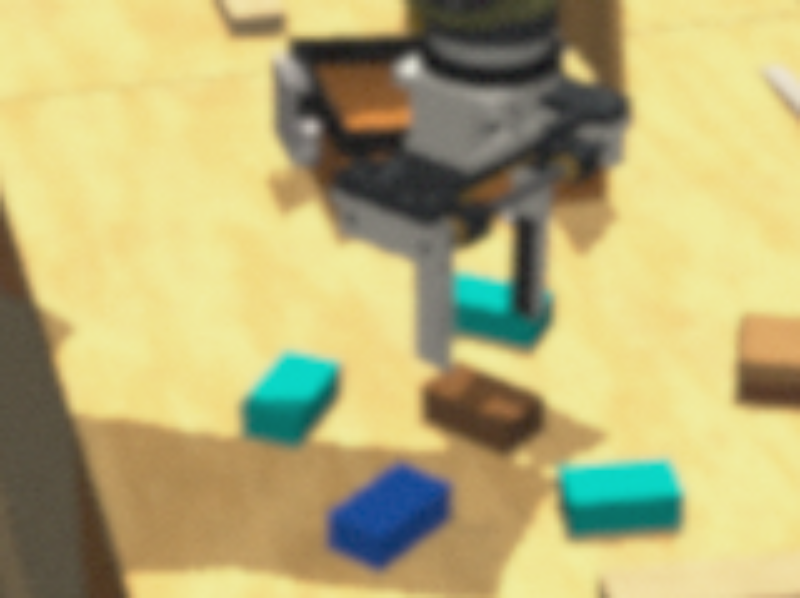

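The side picture shows the fingers straddling the walnut blank, with the block at crop (483,408) and the finger tips at (435,360) and (530,315), still above it. I lower, then grip.

```bash
python3 -m pendant '{"translation":[[0,0.06,0],[0,0.1,0],[0,0.115,0],[0,0.115,0],[0,0.115,0]],"rot":[[0,0,0],[0,0,0],[0,0,0],[0,0,0],[0,0,0]]}' 0.75; python3 -m pendant '{"translation":[[0,0,0],[0,0,0],[0,0,0],[0,0,0],[0,0,0],[0,0,0],[0,0,0],[0,0,0]],"rot":[[0,0,0],[0,0,0],[0,0,0],[0,0,0],[0,0,0],[0,0,0],[0,0,0],[0,0,0]]}' 0.2 20; python3 -m pendant '{"translation":[[0,-0.05,0],[0,-0.12,0],[0,-0.2,0],[0,-0.28,0],[0,-0.28,0],[0,-0.28,0]],"rot":[[0,0,0],[0,0,0],[0,0,0],[0,0,0],[0,0,0],[0,0,0]]}';python3 -c "
from h import *
go([.53,.0275,.16],Rt(90))"
```

```text
time_s: 1.9
ee_pos: [0.4651, -0.291, 0.0229]
eef_rot: [-1.569, -0.0, 0.601]
force: [0.3, 0.3, 0.5]
grip_width: 0.0704
time_s: 2.57
ee_pos: [0.4652, -0.291, 0.0231]
eef_rot: [-1.569, -0.0, 0.601]
force: [-0.4, 1.3, 3.8]
grip_width: 0.0358
time_s: 3.07
ee_pos: [0.4659, -0.2916, 0.165]
eef_rot: [-1.573, -0.001, 0.601]
force: [-0.2, 0.1, -1.6]
grip_width: 0.0357
t 3.0667 pos [ 0.4659 -0.2916  0.165 ] q [-0.63  0.35  1.59  0.    1.19 -1.23] F [-0.21  0.14 -1.61] w 0.0357
trans [0.4665 0.0096 0.4541] rot [ 1.800e-03 -6.175e-01  1.000e-04]
```

```bash
python3 -m pendant '{"translation":[[0.05,-0.02,0.05],[0.1,-0.04,0.1],[0.15,-0.06,0.14],[0.18,-0.06,0.18],[0.2,-0.06,0.2],[0.2,-0.06,0.2],[0.2,-0.06,0.2],[0.2,-0.06,0.2]],"rot":[[0,-0.08,0],[0,-0.16,0],[0,-0.24,0],[0,-0.31,0],[0,-0.39,0],[0,-0.47,0],[0,-0.55,0],[0,-0.617,0]]}';python3 -c "
from h import *
go([.53,.0275,.18],Rt(90))"
```

```text
time_s: 3.73
ee_pos: [0.4913, -0.152, 0.193]
eef_rot: [-1.571, 0.0, 1.577]
force: [0.4, 0.3, -0.6]
grip_width: 0.0356
t 3.7333 pos [ 0.4913 -0.152   0.193 ] q [-0.37  0.25  1.66 -0.    1.23 -1.95] F [ 0.35  0.27 -0.63] w 0.0356
trans [ 0.3585  0.026  -0.0797] rot [-0.0001  0.0041 -0.0001]
```

```bash
python3 -m pendant '{"translation":[[0.08,0,-0.02],[0.16,0,-0.04],[0.24,0,-0.06],[0.31,0.01,-0.07],[0.355,0.02,-0.08],[0.3585,0.026,-0.08],[0.3585,0.026,-0.08],[0.3585,0.026,-0.08]],"rot":[[0,0,0],[0,0,0],[0,0,0],[0,0,0],[0,0,0],[0,0,0],[0,0,0],[0,0,0]]}';python3 -c "
from h import *
go([.53,.0275,.041],Rt(90))
for n in('side','top'):
  cv2.imwrite(f'pics/{n}2.png',cv2.resize(camera(n)[(120 if n=='side' else 170):(260 if n=='side' else 300),180:340,::-1],None,fx=4.2,fy=4.2))"
```

```text
time_s: 4.4
ee_pos: [0.5297, 0.0269, 0.1789]
eef_rot: [-1.569, 0.0, 1.577]
force: [0.3, -1.4, -0.8]
grip_width: 0.0359
t 4.4 pos [0.5297 0.0269 0.1789] q [-0.02  0.3   1.63 -0.    1.21 -1.6 ] F [ 0.35 -1.4  -0.82] w 0.0359
trans [ 0.0012  0.2757 -0.0012] rot [-0.0014  0.0041 -0.0002]
```

View pics/side2.png

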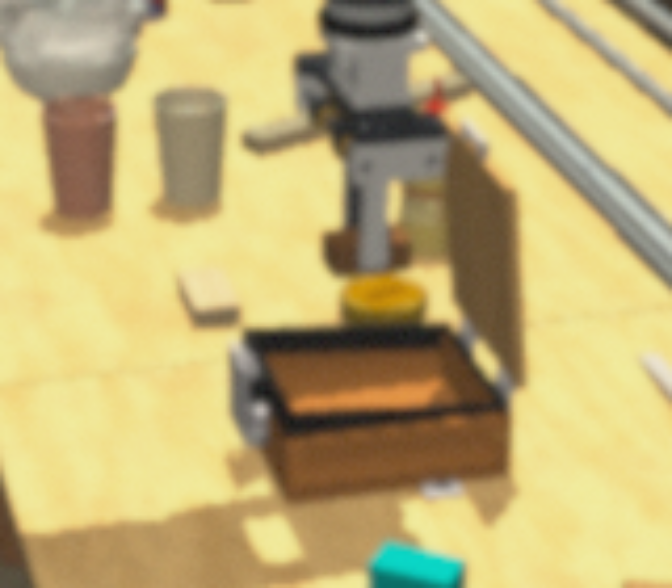

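View pics/top2.png

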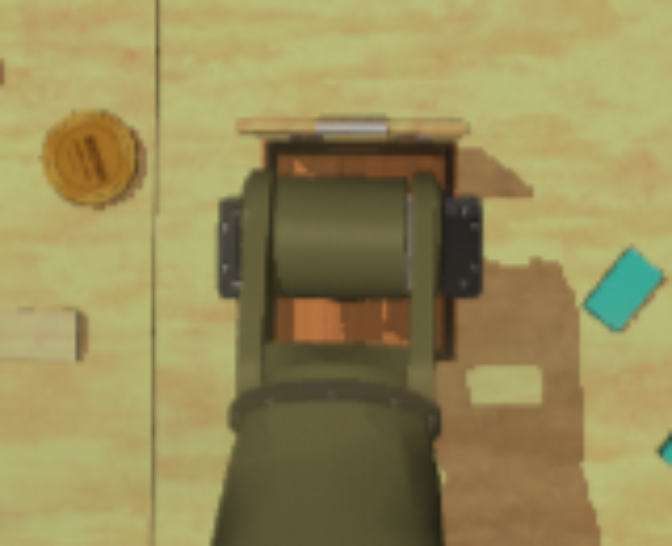

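The block hangs level between the fingers over the case. In the top picture the gripper (220–480 wide) sits clear of the lid at row 128. I lower and release.

```bash
python3 -m pendant '{"translation":[[0,0.06,0],[0,0.12,0],[0,0.18,0],[0,0.23,0],[0,0.26,0],[0,0.27,0],[0,0.277,0],[0,0.277,0]],"rot":[[0,0,0],[0,0,0],[0,0,0],[0,0,0],[0,0,0],[0,0,0],[0,0,0],[0,0,0]]}'; python3 -m pendant '{"translation":[[0,0.002,0],[0,0.002,0],[0,0.002,0]],"rot":[[0,0,0],[0,0,0],[0,0,0]]}'
```

```text
time_s: 5.17
ee_pos: [0.5301, 0.0258, 0.0415]
eef_rot: [-1.57, 0.0, 1.575]
force: [0.1, -0.7, 0.5]
grip_width: 0.0362
time_s: 5.42
ee_pos: [0.5306, 0.0257, 0.0413]
eef_rot: [-1.572, 0.0, 1.575]
force: [-0.1, -0.1, -0.3]
grip_width: 0.0358
```

```bash
python3 -m pendant '{"translation":[[0,0.004,0],[0,0.004,0],[0,0.004,0]],"rot":[[0,0,0],[0,0,0],[0,0,0]]}';  python3 -m pendant '{"translation":[[0,0,0],[0,0,0],[0,0,0],[0,0,0],[0,0,0],[0,0,0]],"rot":[[0,0,0],[0,0,0],[0,0,0],[0,0,0],[0,0,0],[0,0,0]]}' 0.7; python3 -m pendant '{"translation":[[0,-0.03,0],[0,-0.1,0],[0,-0.18,0],[0,-0.26,0],[0,-0.3,0],[0,-0.3,0],[0,-0.3,0]],"rot":[[0,0,0],[0,0,0],[0,0,0],[0,0,0],[0,0,0],[0,0,0],[0,0,0]]}'
```

```text
time_s: 5.67
ee_pos: [0.5306, 0.0258, 0.0395]
eef_rot: [-1.572, 0.0, 1.575]
force: [-0.0, -0.6, -0.3]
grip_width: 0.0358
time_s: 6.17
ee_pos: [0.5307, 0.0257, 0.0395]
eef_rot: [-1.572, 0.0, 1.575]
force: [0.0, 0.3, 0.5]
grip_width: 0.0653
time_s: 6.75
ee_pos: [0.5306, 0.0258, 0.1901]
eef_rot: [-1.574, 0.0, 1.575]
force: [-0.1, 0.2, -0.6]
grip_width: 0.0659
```

```bash
python3 -m pendant '{"translation":[[0,-0.08,0],[0,-0.16,0],[0,-0.24,0],[0,-0.28,-0.04],[0,-0.29,-0.12],[0,-0.29,-0.2],[0,-0.29,-0.28],[0,-0.29,-0.3]],"rot":[[0,0,0],[0,0,0],[0,0,0],[0,0,0],[0,0,0],[0,0,0],[0,0,0],[0,0,0]]}' 0 10;python3 -c "
from h import *
go([.69,.0275,.235],Rt(90))
im=camera('side')
cv2.imwrite('pics/side3.png',cv2.resize(im[120:260,180:340,::-1],None,fx=4.2,fy=4.2))"
```

```text
time_s: 7.42
ee_pos: [0.6834, 0.0263, 0.33]
eef_rot: [-1.568, 0.0, 1.575]
force: [-0.7, -0.1, -0.9]
grip_width: 0.0158
t 7.4167 pos [0.6834 0.0263 0.33  ] q [-0.01  0.59  0.88 -0.    1.68 -1.59] F [-0.73 -0.11 -0.87] w 0.0158
trans [ 0.0024  0.1899 -0.0139] rot [-0.0021  0.0025 -0.0001]
```

View pics/side3.png

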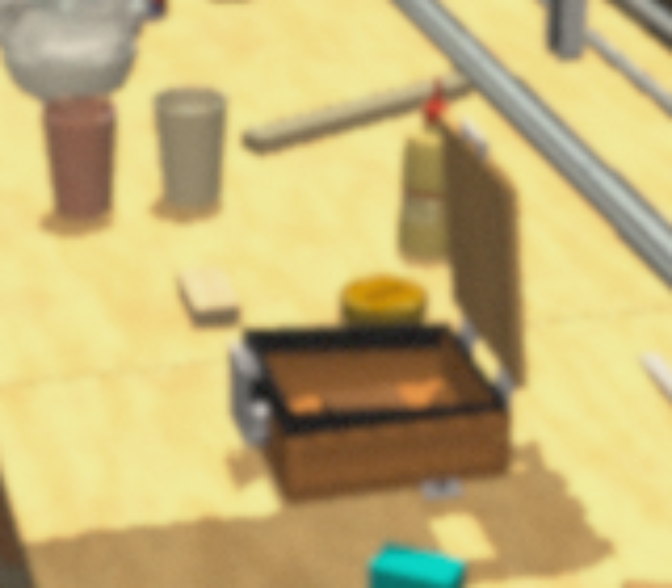

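```bash
python3 -m pendant '{"translation":[[0,0.04,-0.014],[0,0.1,-0.014],[0,0.16,-0.014],[0,0.185,-0.014],[0,0.19,-0.014]],"rot":[[0,0,0],[0,0,0],[0,0,0],[0,0,0],[0,0,0]]}' 0 10;python3 -c "
from h import *
go([.66,.0275,.235],Rt(90))
cv2.imwrite('pics/s4.png',cv2.resize(np.hstack([camera('side')[120:260,180:340,::-1],camera('top')[160:300,190:350,::-1]]),None,fx=2.5,fy=2.5))"
```

```text
time_s: 7.88
ee_pos: [0.6882, 0.0263, 0.2297]
eef_rot: [-1.56, 0.0, 1.575]
force: [-0.7, -0.5, 1.0]
grip_width: 0.0002
t 7.8833 pos [0.6882 0.0263 0.2297] q [-0.01  0.63  1.04 -0.    1.49 -1.59] F [-0.66 -0.54  1.03] w 0.0002
trans [ 0.0026 -0.0099  0.0565] rot [-0.0071  0.0025 -0.    ]
```

View pics/s4.png

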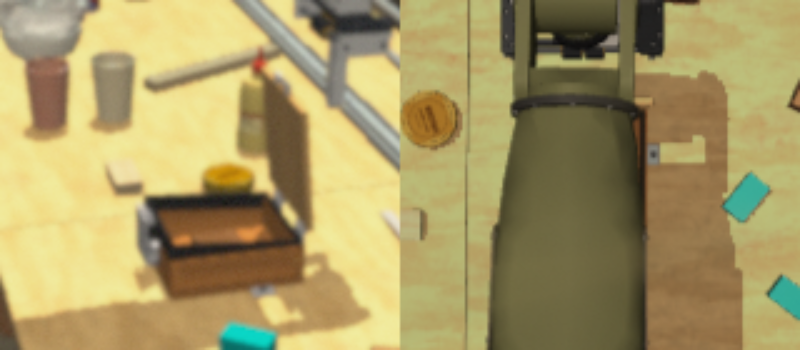

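```bash
python3 -c "
from h import *
for d in [(-.031,-.018),(.031,-.018),(.031,.018),(-.031,.018)]: print((proj('side',[.5305+d[0],.0258+d[1],.042])-[235,180])*10)
im=camera('side')[180:230,235:305,::-1].astype(float)*1.6
cv2.imwrite('pics/s5.png',cv2.resize(im.clip(0,255).astype('uint8'),None,fx=10,fy=10,interpolation=cv2.INTER_CUBIC))"
```

```text
[238.28371923 387.9218948 ]
[419.6475147  364.88636408]
[387.55131924 316.04840778]
[209.06982963 338.18487608]
```

View pics/s5.png

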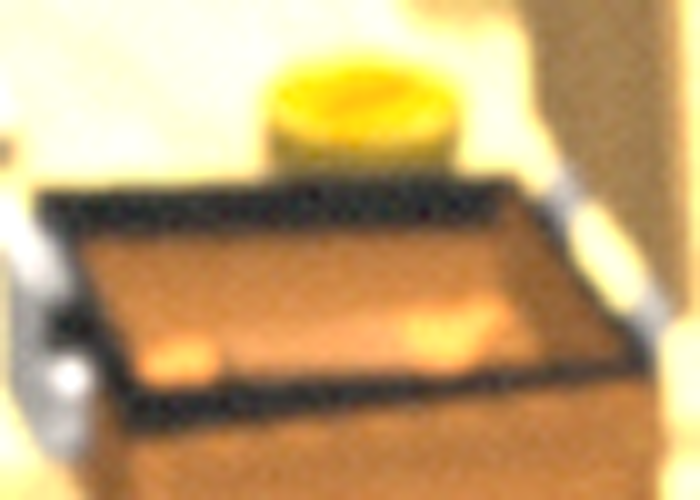

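The side crop shows the lit floor interrupted at x≈220–400, which matches the blank's predicted outline at 209–420. The blank is flat on the floor. Next I work out the lid arc.

```bash
python3 -c "
from h import *
o=get_obs();p=o['ee_pos']
for th in [85,80,75,70,65,60,55,50,45,40,35,30,25,20,15]:
  t=np.radians(th);r=.158
  x=.631-r*np.cos(t)+.008*np.sin(t)+.008; z=.066+r*np.sin(t)+.008*np.cos(t)+.019
  print(th,'abs',round(x,4),round(z,4),'shares z(tool)',round((p[0]-x)/.5,3),'y(tool)',round((p[2]-z)/.5,3))
"
```

```text
85 abs 0.6332 0.2431 shares z(tool) 0.113 y(tool) -0.015
80 abs 0.6194 0.242 shares z(tool) 0.141 y(tool) -0.013
75 abs 0.6058 0.2397 shares z(tool) 0.168 y(tool) -0.009
70 abs 0.5925 0.2362 shares z(tool) 0.195 y(tool) -0.002
65 abs 0.5795 0.2316 shares z(tool) 0.221 y(tool) 0.008
60 abs 0.5669 0.2258 shares z(tool) 0.246 y(tool) 0.019
55 abs 0.5549 0.219 shares z(tool) 0.27 y(tool) 0.033
50 abs 0.5436 0.2112 shares z(tool) 0.292 y(tool) 0.048
45 abs 0.5329 0.2024 shares z(tool) 0.314 y(tool) 0.066
40 abs 0.5231 0.1927 shares z(tool) 0.333 y(tool) 0.085
35 abs 0.5142 0.1822 shares z(tool) 0.351 y(tool) 0.106
30 abs 0.5062 0.1709 shares z(tool) 0.367 y(tool) 0.129
25 abs 0.4992 0.159 shares z(tool) 0.381 y(tool) 0.153
20 abs 0.4933 0.1466 shares z(tool) 0.393 y(tool) 0.178
15 abs 0.4885 0.1336 shares z(tool) 0.403 y(tool) 0.204
```

```bash
python3 -m pendant '{"translation":[[0,-0.005,0.03],[0,-0.01,0.06],[0,-0.015,0.08],[0,-0.015,0.1],[0,-0.014,0.12],[0,-0.013,0.14],[0,-0.01,0.16],[0,-0.009,0.168]],"rot":[[0,0,0],[0,0,0],[0,0,0],[0,0,0],[0,0,0],[0,0,0],[0,0,0],[0,0,0]]}';python3 -c "
from h import *
cv2.imwrite('pics/s6.png',cv2.resize(camera('side')[120:260,180:340,::-1],None,fx=4.2,fy=4.2))
o=get_obs();p=o['ee_pos'];print(p)
for th in [70,65,60,55,50,45,40,35,30,25,20,15]:
  t=np.radians(th);r=.158
  x=.631-r*np.cos(t)+.008*np.sin(t)+.008; z=.066+r*np.sin(t)+.008*np.cos(t)+.019
  print(th,round((p[2]-z)/.5,3),round((p[0]-x)/.5,3))
"
```

```text
time_s: 8.7
ee_pos: [0.6055, 0.026, 0.2418]
eef_rot: [-1.57, 0.0, 1.575]
force: [2.0, 0.8, -0.2]
grip_width: 0.0001
[0.60535234 0.02601865 0.24167503]
70 0.011 0.026
65 0.02 0.052
60 0.032 0.077
55 0.045 0.101
50 0.061 0.124
45 0.079 0.145
40 0.098 0.164
35 0.119 0.182
30 0.141 0.198
25 0.165 0.212
20 0.19 0.224
15 0.216 0.234
```

View pics/s6.png

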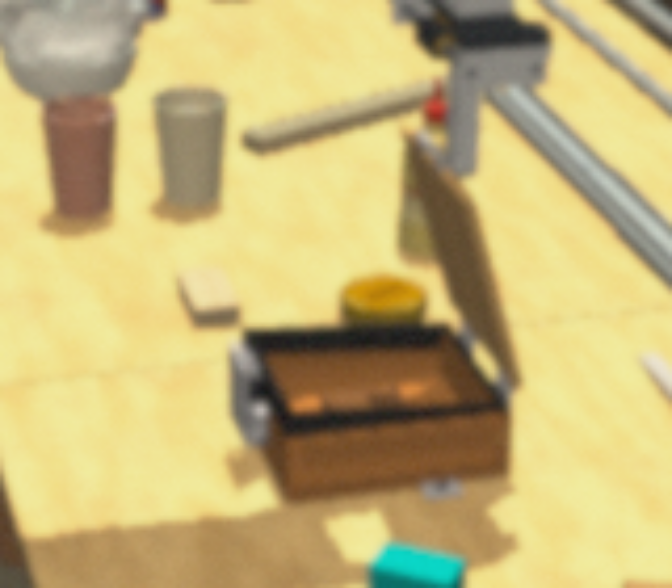

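The lid is swinging: its top edge has moved left to crop (410,135), with the finger behind it at (465,165) and a force of 2 N. I continue along the arc.

```bash
python3 -m pendant '{"translation":[[0,0.011,0.026],[0,0.02,0.052],[0,0.032,0.077],[0,0.045,0.101],[0,0.061,0.124],[0,0.079,0.145],[0,0.098,0.164],[0,0.119,0.182]],"rot":[[0,0,0],[0,0,0],[0,0,0],[0,0,0],[0,0,0],[0,0,0],[0,0,0],[0,0,0]]}';python3 -c "
from h import *
cv2.imwrite('pics/s7.png',cv2.resize(camera('side')[120:260,180:340,::-1],None,fx=4.2,fy=4.2))
o=get_obs();p=o['ee_pos'];print(p)
for th in [35,30,25,20,15,10]:
  t=np.radians(th);r=.158
  x=.631-r*np.cos(t)+.008*np.sin(t)+.008; z=.066+r*np.sin(t)+.008*np.cos(t)+.019
  print(th,round((p[2]-z)/.5,3),round((p[0]-x)/.5,3))
"
```

```text
time_s: 9.42
ee_pos: [0.5146, 0.0257, 0.183]
eef_rot: [-1.572, 0.0, 1.575]
force: [1.5, 0.8, -0.1]
grip_width: 0.0007
[0.51277696 0.02570606 0.18082279]
35 -0.003 -0.003
30 0.02 0.013
25 0.044 0.027
20 0.069 0.039
15 0.094 0.049
10 0.121 0.056
```

View pics/s7.png

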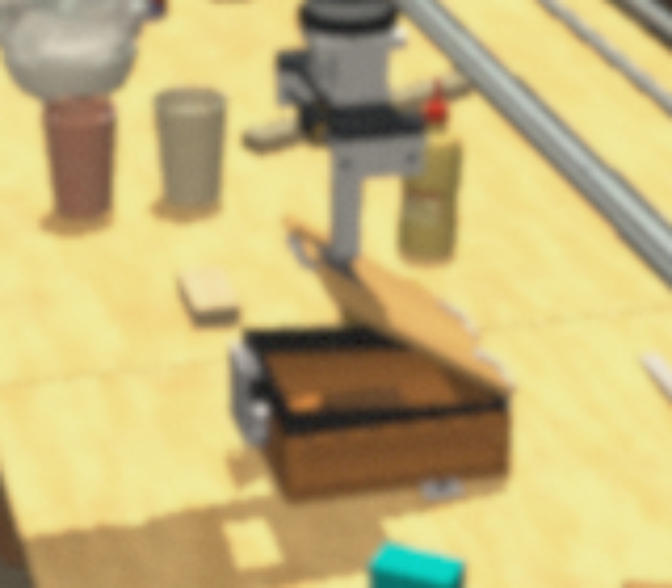

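The lid is now at about 35°, with the finger tip on the plate near crop (340,258). I continue to about 12°.

```bash
python3 -m pendant '{"translation":[[0,0.02,0.013],[0,0.032,0.02],[0,0.044,0.027],[0,0.057,0.033],[0,0.069,0.039],[0,0.082,0.044],[0,0.094,0.049],[0,0.1,0.051]],"rot":[[0,0,0],[0,0,0],[0,0,0],[0,0,0],[0,0,0],[0,0,0],[0,0,0],[0,0,0]]}';python3 -c "
from h import *
cv2.imwrite('pics/s8.png',cv2.resize(camera('side')[120:260,180:340,::-1],None,fx=4.2,fy=4.2))
o=get_obs();p=o['ee_pos'];print(p)
for th in [10,8,6,4,2,0]:
  t=np.radians(th);r=.158
  x=.631-r*np.cos(t)+.008*np.sin(t)+.008; z=.066+r*np.sin(t)+.008*np.cos(t)+.019
  print(th,round((p[2]-z)/.5,3),round((p[0]-x)/.5,3))
"
```

```text
time_s: 10.13
ee_pos: [0.4867, 0.0256, 0.13]
eef_rot: [-1.567, 0.0, 1.575]
force: [1.0, 0.5, -0.6]
grip_width: 0.0006
[0.48655745 0.02556961 0.12978205]
10 0.019 0.004
8 0.03 0.006
6 0.041 0.008
4 0.052 0.009
2 0.063 0.01
0 0.074 0.011
```

View pics/s8.png

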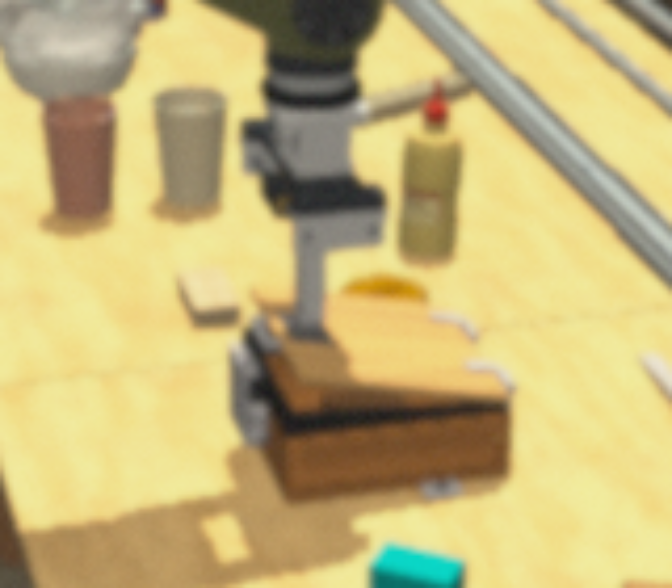

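The lid is nearly down, at about 13°, with the finger on the thumb plate at crop (305,330). Now I press gently in steps.

```bash
python3 -m pendant '{"translation":[[0,0.008,0.003],[0,0.016,0.007],[0,0.023,0.01],[0,0.03,0.012]],"rot":[[0,0,0],[0,0,0],[0,0,0],[0,0,0]]}'; python3 -m pendant '{"translation":[[0,0.003,0],[0,0.006,0],[0,0.006,0]],"rot":[[0,0,0],[0,0,0],[0,0,0]]}'
```

```text
time_s: 10.52
ee_pos: [0.4803, 0.0256, 0.1145]
eef_rot: [-1.567, 0.0, 1.575]
force: [0.7, -0.8, 0.9]
grip_width: 0.0003
time_s: 10.77
ee_pos: [0.4801, 0.0255, 0.1114]
eef_rot: [-1.566, 0.0, 1.575]
force: [-0.9, 0.1, 2.1]
grip_width: 0.0005
```

```bash
python3 -m pendant '{"translation":[[0,0.003,0],[0,0.006,0],[0,0.006,0]],"rot":[[0,0,0],[0,0,0],[0,0,0]]}'
```

```text
time_s: 11.02
ee_pos: [0.4801, 0.0256, 0.1086]
eef_rot: [-1.566, 0.0, 1.575]
force: [-2.0, -0.7, 3.6]
grip_width: 0.0003
```

```bash
python3 -m pendant '{"translation":[[0,0.003,0],[0,0.004,0],[0,0.004,0]],"rot":[[0,0,0],[0,0,0],[0,0,0]]}'
```

```text
time_s: 11.27
ee_pos: [0.4801, 0.0255, 0.1067]
eef_rot: [-1.566, 0.0, 1.575]
force: [-3.1, 0.4, 6.4]
grip_width: 0.0003
```

```bash
python3 -m pendant '{"translation":[[0,0.003,0],[0,0.004,0],[0,0.004,0]],"rot":[[0,0,0],[0,0,0],[0,0,0]]}'
```

```text
time_s: 11.52
ee_pos: [0.48, 0.0255, 0.1049]
eef_rot: [-1.566, 0.0, 1.575]
force: [-5.5, -0.1, 8.3]
grip_width: 0.0005
```

```bash
python3 -m pendant '{"translation":[[0,0.003,0],[0,0.004,0],[0,0.004,0]],"rot":[[0,0,0],[0,0,0],[0,0,0]]}'
```

```text
time_s: 11.77
ee_pos: [0.4798, 0.0256, 0.1031]
eef_rot: [-1.566, 0.0, 1.575]
force: [-5.6, -0.6, 8.5]
grip_width: 0.0003
```

```bash
python3 -m pendant '{"translation":[[0,0.002,0.001],[0,0.003,0.002],[0,0.003,0.002]],"rot":[[0,0,0],[0,0,0],[0,0,0]]}'
```

```text
time_s: 12.02
ee_pos: [0.4794, 0.0255, 0.1022]
eef_rot: [-1.568, 0.0, 1.575]
force: [-0.7, -1.7, 7.6]
grip_width: 0.0006
```

```bash
python3 -m pendant '{"translation":[[0,0.002,0.001],[0,0.003,0.001],[0,0.003,0.001]],"rot":[[0,0,0],[0,0,0],[0,0,0]]}'
```

```text
time_s: 12.27
ee_pos: [0.4794, 0.0255, 0.1013]
eef_rot: [-1.569, 0.0, 1.575]
force: [-2.2, 0.3, 9.2]
grip_width: 0.0008
```

```bash
python3 -m pendant '{"translation":[[0,0.002,0],[0,0.003,0],[0,0.003,0]],"rot":[[0,0,0],[0,0,0],[0,0,0]]}'
```

```text
time_s: 12.52
ee_pos: [0.4795, 0.0255, 0.1009]
eef_rot: [-1.569, 0.0, 1.575]
force: [-9.4, -0.7, 20.5]
grip_width: 0.0003
```

```bash
python3 -m pendant '{"translation":[[0,-0.002,0.001],[0,-0.004,0.001],[0,-0.004,0.001]],"rot":[[0,0,0],[0,0,0],[0,0,0]]}'
```

```text
time_s: 12.77
ee_pos: [0.4792, 0.0255, 0.103]
eef_rot: [-1.57, 0.0, 1.575]
force: [-0.0, 0.0, -0.5]
grip_width: 0.0003
```

```bash
python3 -m pendant '{"translation":[[0,-0.002,0],[0,-0.004,0],[0,-0.004,0]],"rot":[[0,0,0],[0,0,0],[0,0,0]]}'
```

```text
time_s: 13.02
ee_pos: [0.4793, 0.0255, 0.105]
eef_rot: [-1.57, 0.0, 1.575]
force: [-0.2, -0.9, -0.5]
grip_width: 0.0004
```

```bash
python3 -m pendant '{"translation":[[0,-0.002,0],[0,-0.004,0],[0,-0.004,0]],"rot":[[0,0,0],[0,0,0],[0,0,0]]}'
```

```text
time_s: 13.27
ee_pos: [0.4793, 0.0256, 0.1071]
eef_rot: [-1.57, 0.0, 1.575]
force: [-0.5, 1.0, 0.6]
grip_width: 0.0004
```

The force vanished within 2 mm of lifting, where 8 N had resisted on the way down, so the hook seems to have caught. I back off and look.

```bash
python3 -m pendant '{"translation":[[0,-0.04,0],[0,-0.12,0],[0,-0.2,0],[0,-0.28,0],[0,-0.36,0],[0,-0.4,0],[0,-0.4,0],[0,-0.4,0]],"rot":[[0,0,0],[0,0,0],[0,0,0],[0,0,0],[0,0,0],[0,0,0],[0,0,0],[0,0,0]]}'; python3 -m pendant '{"translation":[[-0.08,0,0],[-0.16,0,0],[-0.24,0,0],[-0.32,0,0],[-0.4,0,0],[-0.48,0,0],[-0.55,0,0],[-0.55,0,0]],"rot":[[0,0,0],[0,0,0],[0,0,0],[0,0,0],[0,0,0],[0,0,0],[0,0,0],[0,0,0]]}'; python3 -c "
from h import *
np.set_printoptions(precision=1,suppress=True)
s=camera('side');t=camera('top')
cv2.imwrite('pics/s9.png',cv2.resize(s[175:240,230:310,::-1],None,fx=9,fy=9,interpolation=cv2.INTER_CUBIC))
cv2.imwrite('pics/t9.png',t[:,:,::-1])
for th in (.0,.05,.085,.12):
  for y in(-.055,.11):
    for h in(.006,-.004):
      X=[.631-.18*np.cos(th)+h*np.sin(th),y,.066+.18*np.sin(th)+h*np.cos(th)]; print(th,y,h,(proj('side',X)-[230,175])*9)
"
```

```text
time_s: 13.93
ee_pos: [0.4796, 0.0256, 0.3076]
eef_rot: [-1.572, 0.0, 1.575]
force: [0.3, -0.8, -1.0]
grip_width: 0.0006
time_s: 14.6
ee_pos: [0.4797, -0.2541, 0.3049]
eef_rot: [-1.568, -0.001, 1.571]
force: [0.4, -0.1, -0.3]
grip_width: 0.0007
0.0 -0.055 0.006 [173.7 418.3]
0.0 -0.055 -0.004 [173.7 443.6]
0.0 0.11 0.006 [ 62.  214.5]
0.0 0.11 -0.004 [ 62.3 238.4]
0.05 -0.055 0.006 [175.1 395.2]
0.05 -0.055 -0.004 [173.7 420.8]
0.05 0.11 0.006 [ 63.  192.8]
0.05 0.11 -0.004 [ 62.1 216.9]
0.085 -0.055 0.006 [176.9 378.9]
0.085 -0.055 -0.004 [174.5 404.7]
0.085 0.11 0.006 [ 64.5 177.5]
0.085 0.11 -0.004 [ 62.6 201.7]
0.12 -0.055 0.006 [179.3 362.5]
0.12 -0.055 -0.004 [175.9 388.4]
0.12 0.11 0.006 [ 66.5 162.2]
0.12 0.11 -0.004 [ 63.7 186.5]
```

View pics/s9.png

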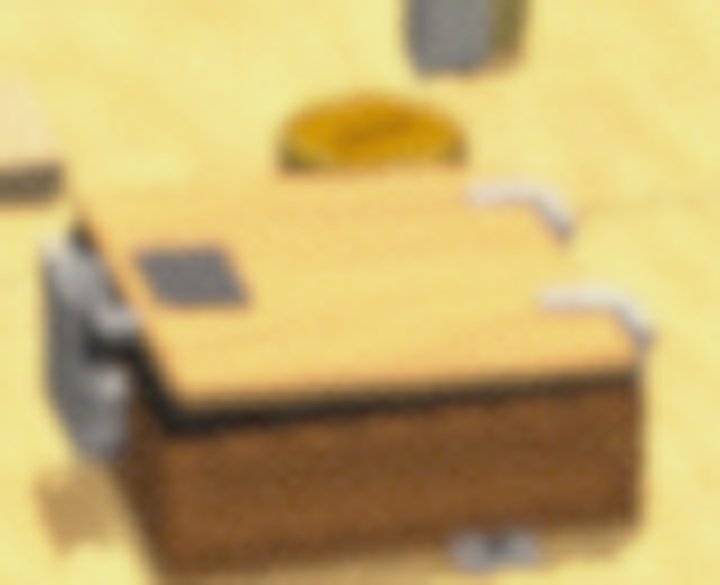

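View pics/t9.png

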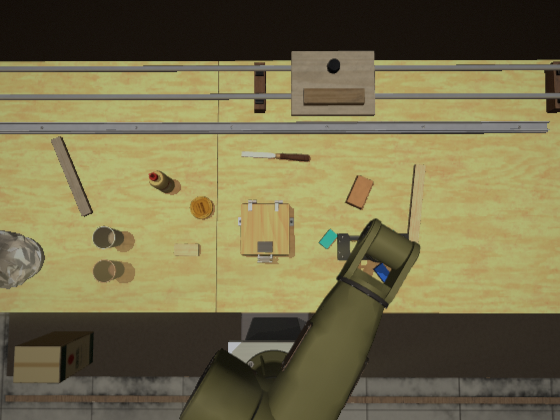

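The lid lies shut with the hook over its bar at side crop (107,325). Its free-edge corners at (75,190) and (178,395) match an angle near 0.05. In the top view the bottle (158,180), tin (201,208), maple (187,250), chisel (275,156) and sanding block (360,192) are at their starting pixels. I hand in.

```bash
python3 -c "
from station import *
print(hand_in())"
```

```text
the job is handed in; nothing more can be done
None
```

I laid the walnut blank flat on the case floor and let go of it. Then I swung the lid shut from behind with closed fingers and pressed the thumb plate until the hook caught. The job was handed in after about 15 s of the 64 s allowed.

- **Force:** The highest reading I saw while pressing was about 23 N in total (20.5 N downward), well under the 40 N limit.
- **Catch:** After I backed off 2 mm the force fell to zero, at a height where the lid had pushed back with about 8 N on the way down. About 2 s after I let go, the side picture showed the hook over the lid's bar and an angle of about 0.05 rad. That angle is good to only about ±0.015 rad, but it fits a caught lid, because an unlatched one rises to 0.085 or more.
- **Blank:** The arm blocked the top camera, so I checked the blank only in the side view. There, the dark gap in the lit floor matched the blank's expected outline.
- **Bystanders:** All five appear at their starting pixels in the top view.

No check failed or disagreed.

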